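# Pin the articulator bow and hold its hinge in line

### The arm

A 7-joint arm with a two-finger parallel gripper is mounted at the origin on the work surface. World frame = base frame: x ahead of the robot, y to its left, z up, the work surface at z = 0. Lengths are in mm, angles in rad, forces in N, time in s.
With the tool pointing down it reaches from about 400 to 875 mm from the base axis. Payload 4.4 kg.
Tool frame: the origin (TCP) lies at the very end of the fingers, on their centre line; the grasp point (between the pads) lies 19 mm behind it (ctrl.grip_depth is the distance from the TCP to the grasp point, in mm); z points along the fingers, x is the direction in which the jaws open and shut, and the axes are right-handed (so a half turn about z gives the same grasp; the last joint's range is limited). The gripper opens to 85 mm and grips with 20 to 120 N. Pads are 22 mm wide; open, the fingers measure 114 mm over their backs; the gripper's body (76 mm by 85 mm) begins 54 mm behind the grasp point. The pads swing forward as they close: fully open they stand 13 mm farther back than shut.
Start: joints at [-1.256, 0.628, 0.038, 1.517, -0.027, 0.996, -0.02], TCP at [241.559, 603.463, 231.313] pointing down, gripper open.
Joint ranges: [-3.06, 3.06], [-0.37, 2.12], [-1.25, 1.32], [0.18, 2.47], [-1.1, 4.24], [0.23, 1.98], [-2.94, 2.94]. Speed limits (rad/s): [2.57, 2.57, 3.14, 3.14, 3.14, 3.14, 3.14].

### API

Orientations are given as [roll, pitch, yaw] about the fixed x, y, z axes, in that order (R = Rz(yaw) Ry(pitch) Rx(roll)).
In Python, from cell import ctrl gives the robot as it stands.
- The arm moves only by the shell command python3 -m creep 'ROWS'. ROWS is JSON, a list of rows, each an object with "hand": the opening, from 0 (shut) to 1 (fully open); "travel": the shift along the tool's x, y, z in cm, a list of three; "angular": the turn, a rotation vector about the tool's x, y, z in degrees, a list of three. In form: [{"hand": hand, "travel": [tx, ty, tz], "angular": [rx, ry, rz]}, ...]. A call has 1 to 20 rows; each row is the pose to reach, as a shift and turn from the pose measured when the call began, along the tool's axes at that moment; what a row does not reach only later rows make up. A row lasts 1/10 s, in which the tool goes at most 50 mm and 8.59 degrees, less where a joint would pass 70% of its speed; a pose out of reach is approached as far as the arm can. A call with a gripper value outside its range is refused whole. The fingers move at their own pace and stop on an object; the grip force is fixed at half the most. Time passes only in rows, so rows that repeat a pose let the fingers close. It gives the time, the measured TCP pose, the force and the opening at its end, in the units of the state.
- ctrl.read_state(): the state, without advancing time (a new reading comes with each control period).
- ctrl.get_image(name): name is "scene" or "top" or "wrist"; returns a dict with "frame" (384x512x3 uint8, red, green, blue), "fx", "fy", "cx", "cy" (pixels), "origin" and "orientation" of the camera in the world. Camera axes: x right, y down, z forward; pixel columns grow to the right and rows downward; lengths in mm; the calibration is good to about 2 mm. A picture is of the moment at which its call begins. There is no depth.
- ctrl.finish_job(): hands the job in, once; it reports no verdict.
Trained networks look in the newest picture that a camera, given by its name, has taken for a name from the list of things; names that differ only in an ending like _2 or _b are one class to them, and where a whole thing is asked for, a point or a joint stands for the part that bears it (a point fixed in the world has none). Each returns a list of dicts, best first, with "confidence" (0 to 1); they miss things now and then, are a little off and sometimes report something else, mostly with a low value. They report only what shows in the picture. A call takes as long as a camera call. They do not tell look-alikes from the thing itself.
- ctrl.regions_of(camera, thing): "region" (384x512 bool, what is visible of it).
- ctrl.spot_point(camera, thing): "at" ([x, y, z] in mm, in world coordinates, good to about 4 mm: a listed point, or the origin of a listed thing).
The state is a dict: "clock": time; "qpos": joint angles; "qd": joint speeds; "tau": joint torques, N m; "eef_pos": TCP position; "tool_rot": TCP orientation; "force": force on the tool from outside, world axes, zero at the start; "torque": the same for the moment, N m; "width": finger opening in mm.
Only numpy, scipy, OpenCV 4.12 (cv2) and the standard library are available. Lean on these libraries where they do the work, as an engineer would, in place of code of your own. Each camera call takes 0.05 s, during which the arm holds its last target. There are 200 camera calls.

### The job

Take the incisal pin out of the rack and push it down into the sleeve at the front of the articulator's bow, fully home, while the bow sits in its stand. Then lift the bow by its rib, pin and all, and lower it level over the fixed lower frame until its hinge knuckle is centred between the two posts with all three bores in line, ready for a colleague to slide the hinge pin through. Finish while still holding it there, carried by the gripper alone and not leaning on the frame, with the other things on the bench left where they are.

Things in the scene. Friction and masses are not known exactly. Their poses are not given: they have to be found in the camera images.
- pin_grip (a point): Steel incisal pin, 115 mm, 35 g: round shaft 6 mm thick, 75 mm long, last 4 mm tapered; above it a round head 12 mm thick, 40 mm tall. Starts upright, tip down, 32 mm deep in the rack (lift over 35 mm to clear). This point: on its axis in the head, 26 mm above the shoulder (head's lower face), 14 mm below the top, 101 mm above the tip. z from tip to head.
- pin_shoulder (a point): On the pin's axis at the shoulder, where shaft meets head: 75 mm above the tip. It meets bow_sleeve when the pin is fully home.
- rack: White plastic rack, fixed, 50 x 80 x 42 mm; origin at the centre of its underside, the 80 mm along its y. The incisal pin's hole is at y = +18 mm; four short thin burs, up to 73 mm above the bench, stand at y = -12 and -30 mm, x = +-12 mm.
- bow_grip (a point): Loose articulator bow (upper member, 0.22 to 0.37 kg): level plate 46 mm wide, 8 mm thick, with a black upright rib on top to lift it by: 50 mm long (x), 16 mm wide (y), from 8 to 40 mm above the plate's underside. This point: middle of the rib in x, y, 31 mm above the underside, 9 mm below the rib's top. x to the rear (knuckle), y across, z up.
- bow: The bow's own frame: on the plate's underside, 31 mm straight below bow_grip, same axes. The plate runs from x = -78 mm (front) to +50 mm. At the start the underside lies 70 mm above the bench, in the stand.
- bow_sleeve (a point): Mouth centre of the bow's front sleeve: upright steel block 26 x 22 mm, top 18 mm above the plate's underside, 8 mm bore right through, mouth chamfered 1.5 mm. 65 mm ahead of bow_grip (x = -65 mm), 13 mm below it. With the pin home its shoulder rests here, its tip is 57 mm below the plate's underside, its top 40 mm above here; gravity keeps it there.
- bow_knuckle (a point): Centre of the bow's hinge knuckle: a steel barrel 18 mm in outer diameter and 24 mm wide with an 8 mm bore along the bow's y, at the rear end, 70 mm behind bow_grip (bow x = +70 mm) and 22 mm below it.
- stand: Grey plastic stand, fixed, 140 x 70 mm; two rails along its x carry the edges of the bow's plate 70 mm above the bench, outer lips 4 mm higher (about 2 mm play a side). Origin on its underside, straight below bow_grip at the start, same axes as the bow then. Below the sleeve it is open down to its 8 mm base, so the pin hangs free. The bow lifts straight out.
- hinge_axis (a point): Hinge centre of the fixed lower frame: half-way between its two posts, at the centre of their 8 mm bores, 100 mm above the bench. y along the bores, x to the rear, z up. Posts 24 mm (x) by 10 mm (y), 30 mm apart (3 mm free each side of the knuckle), ending 11 mm above this point. The knuckle enters from straight above, the bow's x along this x.
- frame: Lower frame, fixed aluminium, base 180 x 64 x 12 mm; origin at the centre of its underside, x to the rear. Posts at x = +70 mm; a plaster tooth cast at x = 0 (54 mm across, up to 51 mm high); a round incisal table, 28 mm across and 30 mm high, at x = -65 mm. With the bow in place the pin's tip is 4 mm above that table, the rib above the frame's origin.
- tin: Bystander: low round white tin, 60 mm across, 22 mm high. Leave alone.
- jar: Bystander: amber jar, 54 mm across, 70 mm high. Leave alone.
- cast: Bystander: loose plaster tooth cast, 56 x 60 x 29 mm. Leave alone.
- wax_knife: Bystander: slim wax knife with wooden handle, 170 mm long, lying flat. Leave alone.
Things that resemble listed ones, but are neither listed nor needed, are in the scene too. There is more than one size of the bow; the job needs the larger.

How it is judged (in metres and radians):
On the way, in this order (a step that is already met when the one before it is completed fails the run):
1. the incisal pin is fully home in the bow's sleeve while the bow sits in its stand (distance between pin_shoulder and bow_sleeve below 0.004 m and angle between the z axis of pin_grip and the z axis of bow_grip, either way round below 0.12 rad and distance of bow from where it was at the start of the episode below 0.01 m), for 0.2 s.
2. the bow is lifted out of the stand with the pin still home (distance between pin_shoulder and bow_sleeve below 0.004 m and angle between the z axis of pin_grip and the z axis of bow_grip, either way round below 0.12 rad and z of bow in the frame of stand above 0.085 m and contact force between the fingers and bow above 2 N), for 0.2 s.
At the end, for the whole second after the job is handed in: The fingers hold the bow (over 2 N), still: bores in line within 2.5 mm fore-aft and in height, 3.5 mm sideways, axes parallel within 0.07 rad, bow level and facing right within 0.09 rad; pin home within 4 mm; bow and arm press on the frame with less than 1.5 N (x of bow_knuckle in the frame of hinge_axis between -0.0025 and 0.0025 m and y of bow_knuckle in the frame of hinge_axis between -0.0035 and 0.0035 m and z of bow_knuckle in the frame of hinge_axis between -0.0025 and 0.0025 m and angle between the y axis of bow_knuckle and the y axis of hinge_axis, either way round below 0.07 rad and angle between the x axis of bow_grip and the x axis of hinge_axis, either way round below 0.09 rad and x of bow_grip in the frame of hinge_axis below -0.05 m and distance between pin_shoulder and bow_sleeve below 0.004 m and angle between the z axis of pin_grip and the z axis of bow_grip, either way round below 0.12 rad and contact force between the fingers and bow above 2 N and contact force between each of bow, the arm and frame below 1.5 N and linear speed of bow below 0.01 m/s); the arm keeps its last pose, push and grip.
It fails at once if a bystander was moved more than 20 mm (distance of any of tin, jar, cast, wax_knife from where it was at the start of the episode above 0.02 m).
It also fails if it takes over 54 s, if anything falls off the work surface, if the arm or the gripper's body presses on something with over 40 N, if the wrist force passes 120 N, or if a joint passes its speed limit or range.

## Working session

There is one attempt and no reset: what is moved stays moved. The work goes in short steps, Python scripts to look and compute and a shell command to move; the robot and the scene stay as the last step left them, time stands still between calls to the robot, and variables do not carry over. Pictures are saved under pics/ and viewed, about 8 in all and at most 12, crops included, and the job is handed in when it is done.

```bash
mkdir -p pics
cat > h.py <<'E'
from cell import ctrl
import numpy as np, cv2
from scipy.spatial.transform import Rotation as R
def Rm(o): 
    o=np.array(o); return o if o.shape==(3,3) else (R.from_euler('xyz',o).as_matrix() if o.size==3 else R.from_quat(o).as_matrix())
def proj(im,P):
    c=Rm(im['orientation']).T@(np.array(P)-im['origin']); return np.array([im['fx']*c[0]/c[2]+im['cx'],im['fy']*c[1]/c[2]+im['cy']])
def ray(im,u,v,z):
    d=Rm(im['orientation'])@np.array([(u-im['cx'])/im['fx'],(v-im['cy'])/im['fy'],1.]); o=np.array(im['origin']); return o+d*(z-o[2])/d[2]
def save(im,n,box=None,s=1):
    f=im['frame'][:,:,::-1]
    if box: f=f[box[1]:box[3],box[0]:box[2]]
    cv2.imwrite('pics/'+n,cv2.resize(np.ascontiguousarray(f),None,fx=s,fy=s,interpolation=cv2.INTER_CUBIC))
E
python3 - <<'E'
from h import *
s=ctrl.read_state();print({k:np.round(s[k],3) for k in('clock','eef_pos','tool_rot','force','width')},ctrl.grip_depth)
ims={}
for c in('scene','top'):
    im=ctrl.get_image(c);ims[c]=im
    print(c,im['fx'],im['cx'],im['cy'],np.round(im['origin'],1),im['orientation'])
    for t in('pin_grip','pin_shoulder','rack','bow_grip','bow','bow_sleeve','bow_knuckle','stand','hinge_axis','frame','tin','jar','cast','wax_knife'):
        print(t,[(np.round(d['at']).astype(int).tolist(),round(d['confidence'],2)) for d in ctrl.spot_point(c,t)])
cv2.imwrite('pics/a.png',np.vstack([ims['top']['frame'],])[:,:,::-1].repeat(1,0))
save(ims['top'],'top.png',None,1.5);save(ims['scene'],'scene.png',None,1.5)
E
```

```text
{'clock': np.float64(0.0), 'eef_pos': array([241.315, 602.858, 230.384]), 'tool_rot': array([3.142e+00, 2.000e-03, 1.190e+00]), 'force': array([ 0.754, -0.432,  0.173]), 'width': np.float64(85.438)} 18.700000000000003
scene 348.371706047099 259.39618530005896 189.15135275224097 [1070.7 -104.8  836.3] [-2.53491186  0.01366468  1.40826495]
pin_grip [([509, 367, 108], 0.38)]
pin_shoulder [([507, 367, 84], 0.61)]
rack [([659, 38, 84], 0.51)]
bow_grip [([572, 213, 16], 0.69)]
bow [([582, 48, 68], 0.85), ([572, 218, -4], 0.74)]
bow_sleeve [([516, 54, 92], 0.98), ([608, 187, 10], 0.64), ([581, 45, -1], 0.26)]
bow_knuckle [([529, 243, 1], 0.93), ([655, 44, 81], 0.86)]
stand [([580, 45, -2], 0.68)]
hinge_axis [([608, -194, 99], 0.98), ([510, 366, 85], 0.6), ([509, 346, 3], 0.24)]
frame [([536, -181, -1], 0.9), ([699, 309, 0], 0.23)]
tin [([377, 139, 3], 0.66)]
jar [([698, 309, -1], 0.8), ([513, 345, -1], 0.17)]
cast [([364, -399, 4], 0.89), ([581, 49, 71], 0.36)]
wax_knife [([751, -48, 3], 0.66)]
top 460.1058654566117 258.2199536193441 200.8888004598991 [ 405.2  -17.7 1444.8] [-3.04042062  0.
[... 152 characters left out ...]
2, 344, -3], 0.73), ([607, -188, 101], 0.33)]
bow_grip [([569, 220, 24], 0.72), ([585, 46, 72], 0.7), ([586, 52, 98], 0.68)]
bow [([572, 222, 2], 0.7), ([580, 48, 70], 0.61)]
bow_sleeve [([610, 187, 15], 0.83), ([518, 52, 90], 0.56)]
bow_knuckle [([658, 40, 80], 0.93), ([696, 307, 0], 0.62), ([529, 244, 9], 0.6), ([505, 364, 111], 0.51)]
stand [([587, 44, -3], 0.66), ([607, -189, 100], 0.28)]
hinge_axis [([604, -191, 100], 0.79), ([522, 51, 88], 0.65)]
frame [([541, -185, -2], 0.73), ([511, 347, 2], 0.35), ([373, 140, -2], 0.24), ([587, 44, -4], 0.16)]
tin [([375, 141, -2], 0.6), ([655, 40, 77], 0.3)]
jar [([692, 310, 3], 0.69)]
cast [([366, -403, 0], 0.72)]
wax_knife [([751, -49, 6], 0.62)]
```

View pics/top.png

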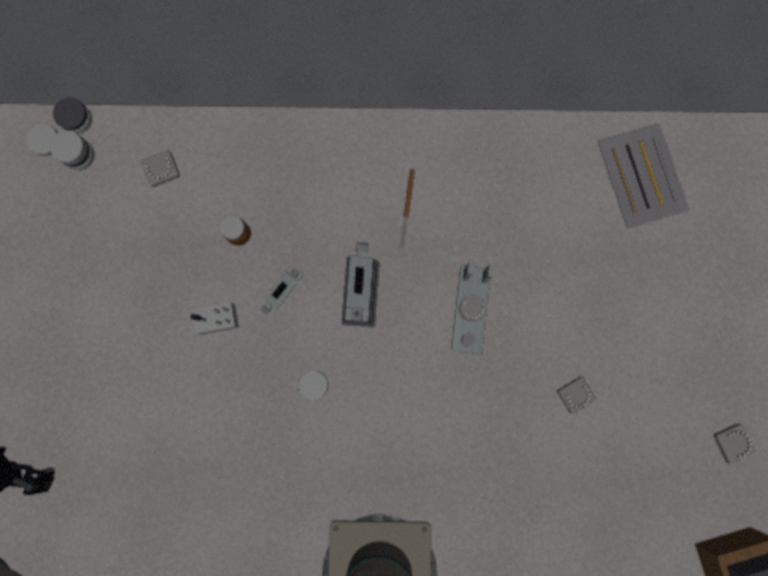

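View pics/scene.png

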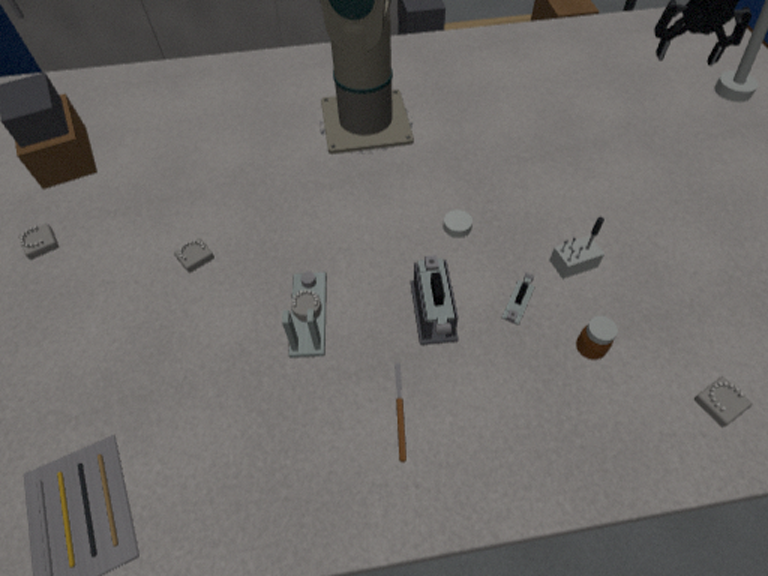

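The top view (768x576) shows the rack at (212,318) with the dark pin head at (197,318), the large bow in its stand at (360,290), the small decoy bow at (282,290) and the frame at (472,308). The scene view agrees. First I'll move over the pin.

```bash
cat >> h.py <<'E'
def go(x,y,z,yaw):
    s=ctrl.read_state(); A=R.from_euler('xyz',s['tool_rot']); B=R.from_euler('xyz',[np.pi,0,yaw])
    t=A.inv().apply(np.array([x,y,z])-s['eef_pos'])/10; print('travel',np.round(t,2).tolist(),'ang',np.round((A.inv()*B).as_rotvec(degrees=True),2).tolist())
def st():
    s=ctrl.read_state();print({k:np.round(s[k],3).tolist() for k in('clock','eef_pos','tool_rot','force','width')})
E
python3 -c "
from h import *
go(505,364,190,1.49)"
```

```text
travel [-12.44, 33.36, 4.13] ang [-0.0, -0.0, -17.19]
```

```bash
python3 -m creep '[{"hand":1,"travel":[-12.4,33.4,0],"angular":[0,0,-17.2]},{"hand":1,"travel":[-12.4,33.4,0],"angular":[0,0,-17.2]},{"hand":1,"travel":[-12.4,33.4,0],"angular":[0,0,-17.2]},{"hand":1,"travel":[-12.4,33.4,0],"angular":[0,0,-17.2]},{"hand":1,"travel":[-12.4,33.4,0],"angular":[0,0,-17.2]},{"hand":1,"travel":[-12.4,33.4,0],"angular":[0,0,-17.2]},{"hand":1,"travel":[-12.4,33.4,0],"angular":[0,0,-17.2]},{"hand":1,"travel":[-12.4,33.4,0],"angular":[0,0,-17.2]},{"hand":1,"travel":[-12.4,33.4,2],"angular":[0,0,-17.2]},{"hand":1,"travel":[-12.4,33.4,2],"angular":[0,0,-17.2]},{"hand":1,"travel":[-12.4,33.4,2],"angular":[0,0,-17.2]}]'
python3 - <<'E'
from h import *
st()
im=ctrl.get_image('wrist');print(im['fx'],im['cx'],im['cy'],np.round(im['origin'],1),im['orientation'])
for t in('pin_grip','pin_shoulder','rack'):
    print(t,[(np.round(d['at'],1).tolist(),round(d['confidence'],2)) for d in ctrl.spot_point('wrist',t)])
save(im,'w1.png',None,1.5)
print(proj(im,[505,364,125])*1.5)
E
```

```text
clock: 2.6
eef_pos: [504.9, 364.5, 211.2]
tool_rot: [-3.141, 0.0, 1.491]
force: [0.7, -1.0, 1.1]
width: 85.3
{'clock': 2.6, 'eef_pos': [504.94, 364.531, 211.176], 'tool_rot': [-3.141, 0.0, 1.491], 'force': [0.741, -1.036, 1.134], 'width': 85.261}
312.2469873053405 253.3738280675657 185.4738638579079 [424.  370.8 353.4] [2.82521084e+00 1.87734163e-03 1.49128097e+00]
pin_grip [([507.4, 364.1, 109.7], 0.74)]
pin_shoulder [([506.0, 366.7, 109.9], 0.67), ([501.0, 363.7, 82.0], 0.64)]
rack [([512.0, 347.1, -5.2], 0.68)]
[380.27557538 290.22768416]
```

View pics/w1.png

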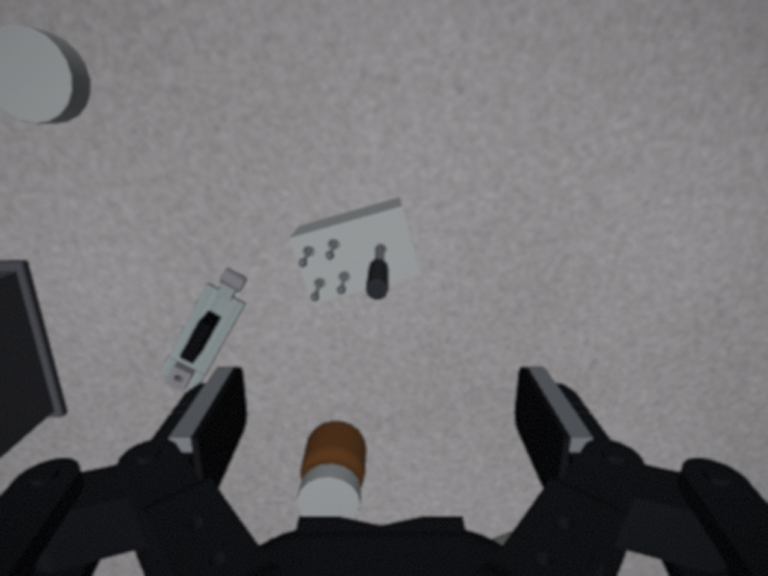

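The wrist view shows the pin head's top at (376,290) of 768x576, about where I predicted. The burs are at (305–345,245–295). Going down to grip.

```bash
python3 -m creep '[{"hand":1,"travel":[-0.12,0.05,4],"angular":[0,0,0]},{"hand":1,"travel":[-0.12,0.05,8],"angular":[0,0,0]},{"hand":1,"travel":[-0.12,0.05,11],"angular":[0,0,0]},{"hand":1,"travel":[-0.12,0.05,11.9],"angular":[0,0,0]},{"hand":1,"travel":[-0.12,0.05,11.9],"angular":[0,0,0]},{"hand":0.5,"travel":[-0.12,0.05,11.9],"angular":[0,0,0]},{"hand":0.25,"travel":[-0.12,0.05,11.9],"angular":[0,0,0]},{"hand":0.2,"travel":[-0.12,0.05,11.9],"angular":[0,0,0]},{"hand":0.2,"travel":[-0.12,0.05,11.9],"angular":[0,0,0]},{"hand":0.2,"travel":[-0.12,0.05,11.9],"angular":[0,0,0]},{"hand":0.2,"travel":[-0.12,0.05,11.9],"angular":[0,0,0]},{"hand":0.2,"travel":[-0.12,0.05,11.9],"angular":[0,0,0]}]'
python3 - <<'E'
from h import *
im=ctrl.get_image('wrist');save(im,'w2.png',(130,120,380,320),3)
s=ctrl.read_state()['eef_pos'];print(proj(im,[s[0],s[1],125]))
for t in('pin_grip','pin_shoulder'):
    print(t,[(np.round(d['at'],1).tolist(),round(d['confidence'],2)) for d in ctrl.spot_point('wrist',t)])
E
```

```text
clock: 4.0
eef_pos: [506.0, 363.9, 93.2]
tool_rot: [3.141, -0.001, 1.491]
force: [0.2, 0.9, 0.2]
width: 16.9
[254.41754271 288.42105386]
pin_grip [([507.3, 363.5, 112.4], 0.71)]
pin_shoulder [([504.6, 361.5, 82.4], 0.75)]
```

View pics/w2.png

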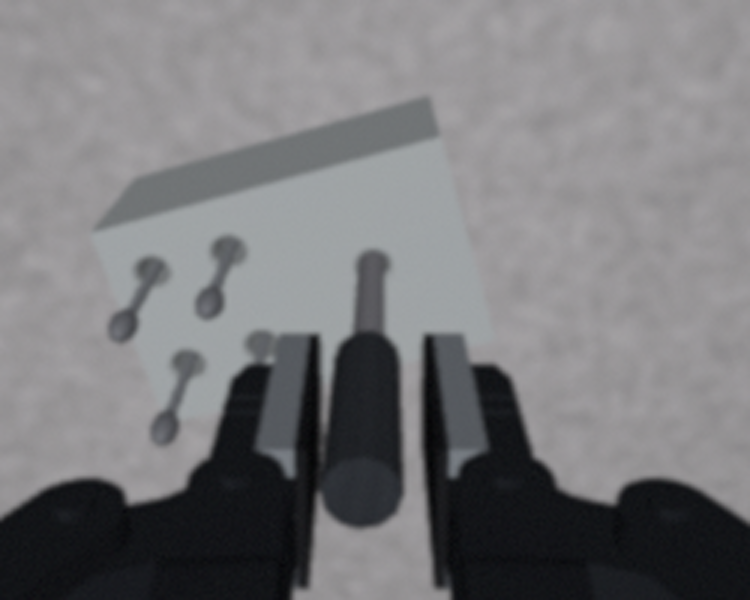

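The pin head sits between the pads, its top at crop (362,490), about 1.4 mm off in y and 2 mm in x. I'll recentre, close, and lift.

```bash
python3 -m creep '[{"hand":0.2,"travel":[-0.12,-0.15,0.1],"angular":[0,0,0]},{"hand":0.2,"travel":[-0.12,-0.15,0.1],"angular":[0,0,0]},{"hand":0,"travel":[-0.12,-0.15,0.1],"angular":[0,0,0]},{"hand":0,"travel":[-0.12,-0.15,0.1],"angular":[0,0,0]},{"hand":0,"travel":[-0.12,-0.15,0.1],"angular":[0,0,0]},{"hand":0,"travel":[-0.12,-0.15,0.1],"angular":[0,0,0]},{"hand":0,"travel":[-0.12,-0.15,0.1],"angular":[0,0,0]}]'
python3 -m creep '[{"hand":0,"travel":[0,0,-1],"angular":[0,0,0]},{"hand":0,"travel":[0,0,-2.5],"angular":[0,0,0]},{"hand":0,"travel":[0,0,-5],"angular":[0,0,0]},{"hand":0,"travel":[0,0,-9],"angular":[0,0,0]},{"hand":0,"travel":[0,0,-12],"angular":[0,0,0]},{"hand":0,"travel":[0,0,-12],"angular":[0,0,0]},{"hand":0,"travel":[0,0,-12],"angular":[0,0,0]}]'
python3 - <<'E'
from h import *
im=ctrl.get_image('wrist');save(im,'w3.png',(130,120,380,320),3)
for t in('pin_grip','pin_shoulder'):
    print(t,[(np.round(d['at'],1).tolist(),round(d['confidence'],2)) for d in ctrl.spot_point('wrist',t)])
# sharper sleeve estimate from top/scene: dark bore inspected later
go(518,53,215,1.49)
E
```

```text
clock: 4.85
eef_pos: [504.4, 363.3, 92.1]
tool_rot: [3.141, -0.002, 1.491]
force: [-0.1, 2.5, -0.6]
width: 10.1
clock: 5.55
eef_pos: [504.6, 362.4, 213.7]
tool_rot: [3.139, -0.002, 1.491]
force: [0.1, -0.1, -1.3]
width: 10.2
pin_grip [([505.7, 361.2, 231.7], 0.91)]
pin_shoulder [([505.7, 364.0, 206.1], 0.84)]
travel [-30.7, 3.91, -0.38] ang [-0.06, 0.03, 0.07]
```

```bash
python3 -m creep '[{"hand":0,"travel":[-30.7,3.9,0],"angular":[0,0,0]},{"hand":0,"travel":[-30.7,3.9,0],"angular":[0,0,0]},{"hand":0,"travel":[-30.7,3.9,0],"angular":[0,0,0]},{"hand":0,"travel":[-30.7,3.9,0],"angular":[0,0,0]},{"hand":0,"travel":[-30.7,3.9,0],"angular":[0,0,0]},{"hand":0,"travel":[-30.7,3.9,0],"angular":[0,0,0]},{"hand":0,"travel":[-30.7,3.9,0],"angular":[0,0,0]},{"hand":0,"travel":[-30.7,3.9,0],"angular":[0,0,0]},{"hand":0,"travel":[-30.7,3.9,0],"angular":[0,0,0]},{"hand":0,"travel":[-30.7,3.9,0],"angular":[0,0,0]},{"hand":0,"travel":[-30.7,3.9,0],"angular":[0,0,0]}]'
python3 - <<'E'
from h import *
im=ctrl.get_image('wrist');save(im,'w4.png',(80,90,400,330),2.5)
s=np.array(ctrl.read_state()['eef_pos'])
for dz in(-82,-63,-7.3,32.7): print('pin at',dz,(proj(im,s+[0,0,dz])-[80,90])*2.5)
print('sleeve guess',(proj(im,[518,53,88])-[80,90])*2.5)
for t in('pin_grip','pin_shoulder','bow_sleeve','bow_grip','bow_knuckle'):
  for c in ('wrist',):
    print(t,[(np.round(d['at'],1).tolist(),round(d['confidence'],2)) for d in ctrl.spot_point(c,t)])
E
```

```text
clock: 6.8
eef_pos: [517.8, 55.1, 211.0]
tool_rot: [-3.14, -0.0, 1.495]
force: [0.3, 1.6, -0.2]
width: 10.2
pin at -82 [434.25249997 263.48294981]
pin at -63 [434.23022362 286.43843421]
pin at -7.3 [434.13720518 382.29270542]
pin at 32.7 [434.02340885 499.55831075]
sleeve guess [429.34150068 224.88401599]
pin_grip [([519.4, 58.1, 233.1], 0.56), ([608.0, -192.5, 100.1], 0.43)]
pin_shoulder [([519.3, 54.3, 206.8], 0.8)]
bow_sleeve [([608.6, 189.1, 11.0], 0.57), ([518.6, 52.7, 90.1], 0.56)]
bow_grip [([567.2, 214.0, 19.7], 0.84)]
bow_knuckle [([533.2, 249.5, 6.0], 0.73), ([654.2, 42.0, 78.4], 0.56)]
```

View pics/w4.png

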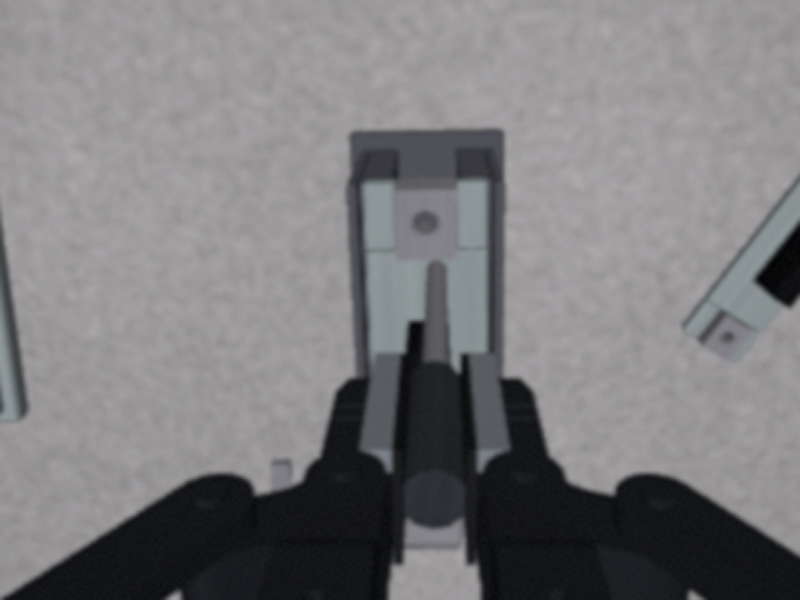

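The bore is at (426,222) and the pin tip at (438,264), with the head centred. I'll correct by about −4.4 mm along tool x and −0.9 mm along tool y, then lower the tip to about 6 mm above the mouth and check.

```bash
python3 -m creep '[{"hand":0,"travel":[-0.44,-0.09,0],"angular":[0,0,0]},{"hand":0,"travel":[-0.44,-0.09,1.5],"angular":[0,0,0]},{"hand":0,"travel":[-0.44,-0.09,3],"angular":[0,0,0]},{"hand":0,"travel":[-0.44,-0.09,3.4],"angular":[0,0,0]},{"hand":0,"travel":[-0.44,-0.09,3.4],"angular":[0,0,0]},{"hand":0,"travel":[-0.44,-0.09,3.4],"angular":[0,0,0]}]'
python3 - <<'E'
from h import *
im=ctrl.get_image('wrist');save(im,'w5.png',(190,140,310,230),6)
s=np.array(ctrl.read_state()['eef_pos']);print(s)
print('tip pred',(proj(im,s+[0,0,-82])-[190,140])*6)
for p in ([517,52,88],[522,52,88],[517,57,88]):print((proj(im,p)-[190,140])*6)
E
```

```text
clock: 7.7
eef_pos: [517.0, 48.9, 177.7]
tool_rot: [-3.141, 0.0, 1.492]
force: [0.3, 0.1, -0.4]
width: 10.3
[517.1316372   48.96660489 177.88286994]
tip pred [385.59660508 332.14195785]
[408.53903629 308.94019425]
[411.34441417 344.61814967]
[446.60114956 306.127704  ]
```

View pics/w5.png

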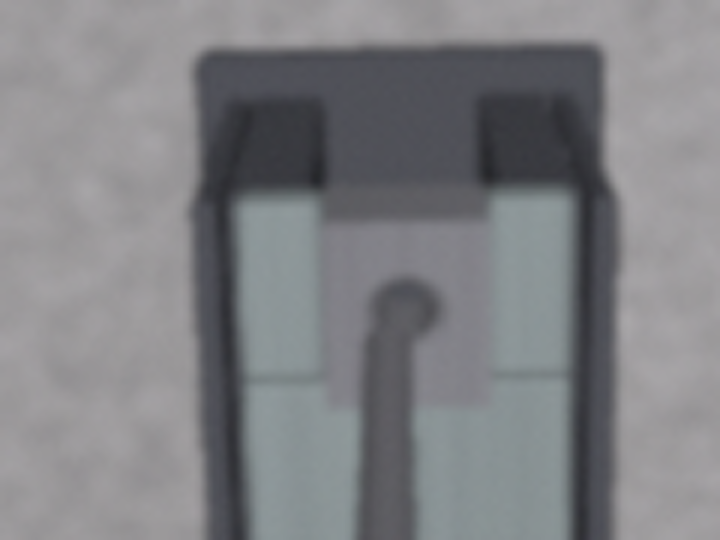

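The bore centre is at (405,307) and the tip at about (394,330), so I overshot in y by about 1.5 mm. I'll correct that and start inserting.

```bash
python3 -m creep '[{"hand":0,"travel":[0.15,-0.05,0],"angular":[0,0,0]},{"hand":0,"travel":[0.15,-0.05,0],"angular":[0,0,0]},{"hand":0,"travel":[0.15,-0.05,0.6],"angular":[0,0,0]},{"hand":0,"travel":[0.15,-0.05,1.2],"angular":[0,0,0]},{"hand":0,"travel":[0.15,-0.05,1.8],"angular":[0,0,0]},{"hand":0,"travel":[0.15,-0.05,2],"angular":[0,0,0]},{"hand":0,"travel":[0.15,-0.05,2],"angular":[0,0,0]}]'
python3 -c "
from h import *
st()
im=ctrl.get_image('wrist');save(im,'w6.png',(190,140,310,230),4)"
```

```text
clock: 8.45
eef_pos: [516.5, 50.6, 157.3]
tool_rot: [-3.141, 0.0, 1.492]
force: [0.5, 0.7, -0.1]
width: 10.4
{'clock': 8.45, 'eef_pos': [516.546, 50.593, 157.288], 'tool_rot': [-3.141, 0.0, 1.492], 'force': [0.454, 0.706, -0.061], 'width': 10.4}
```

View pics/w6.png

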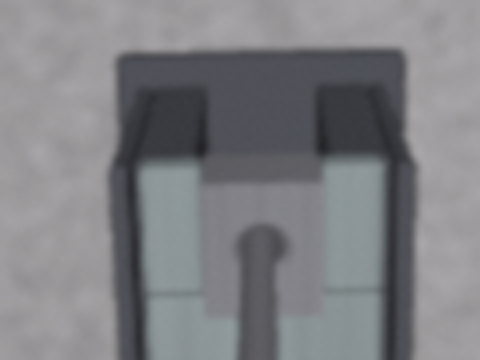

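The tip is inside the bore, which is at (263,243), with no force on the wrist. Pushing it home.

```bash
python3 -m creep '[{"hand":0,"travel":[0,0,1.5],"angular":[0,0,0]},{"hand":0,"travel":[0,0,3],"angular":[0,0,0]},{"hand":0,"travel":[0,0,4.5],"angular":[0,0,0]},{"hand":0,"travel":[0,0,5.5],"angular":[0,0,0]},{"hand":0,"travel":[0,0,6],"angular":[0,0,0]},{"hand":0,"travel":[0,0,6.1],"angular":[0,0,0]},{"hand":0,"travel":[0,0,6.2],"angular":[0,0,0]},{"hand":0,"travel":[0,0,6.25],"angular":[0,0,0]},{"hand":0,"travel":[0,0,6.25],"angular":[0,0,0]}]'
```

```text
clock: 9.4
eef_pos: [516.7, 50.4, 95.4]
tool_rot: [3.142, 0.0, 1.492]
force: [-0.9, -0.1, -0.4]
width: 10.4
```

```bash
python3 -m creep '[{"hand":0,"travel":[0,0,0.1],"angular":[0,0,0]},{"hand":0,"travel":[0,0,0.15],"angular":[0,0,0]},{"hand":0,"travel":[0,0,0.2],"angular":[0,0,0]},{"hand":0,"travel":[0,0,0.2],"angular":[0,0,0]}]'
```

```text
clock: 9.8
eef_pos: [516.9, 50.4, 94.8]
tool_rot: [3.141, 0.0, 1.491]
force: [-3.1, -0.3, 12.4]
width: 10.2
```

Contact at 12 N means the shoulder is seated. Releasing and rising.

```bash
python3 -m creep '[{"hand":0.4,"travel":[0,0,0],"angular":[0,0,0]},{"hand":0.4,"travel":[0,0,0],"angular":[0,0,0]},{"hand":0.4,"travel":[0,0,0],"angular":[0,0,0]},{"hand":0.4,"travel":[0,0,0],"angular":[0,0,0]},{"hand":0.5,"travel":[0,0,-2],"angular":[0,0,0]},{"hand":0.5,"travel":[0,0,-5],"angular":[0,0,0]},{"hand":0.6,"travel":[0,0,-9],"angular":[0,0,0]},{"hand":0.6,"travel":[0,0,-11],"angular":[0,0,0]},{"hand":0.6,"travel":[0,0,-11],"angular":[0,0,0]},{"hand":0.6,"travel":[0,5,-11],"angular":[0,0,0]},{"hand":0.6,"travel":[0,6.5,-11],"angular":[0,0,0]},{"hand":0.6,"travel":[0,6.5,-11],"angular":[0,0,0]},{"hand":0.6,"travel":[0,6.5,-11],"angular":[0,0,0]}]'
python3 - <<'E'
from h import *
im=ctrl.get_image('wrist');save(im,'w7.png',None,1.5)
st()
a=-0.079
def b(x,z):return [516.7+(x+65)*np.cos(a),51.6+(x+65)*np.sin(a),z]
for x,z in((-65,128),(-25,110),(25,110),(0,110),(70,79)):print(x,z,proj(im,b(x,z))*1.5)
for t in('bow_grip','bow_sleeve','pin_shoulder','bow_knuckle'):
    print(t,[(np.round(d['at'],1).tolist(),round(d['confidence'],2)) for d in ctrl.spot_point('wrist',t)])
E
```

```text
clock: 11.1
eef_pos: [580.1, 45.3, 203.4]
tool_rot: [-3.139, 0.001, 1.491]
force: [-0.4, -0.4, 0.3]
width: 51.2
{'clock': 11.15, 'eef_pos': [579.875, 45.4, 203.687], 'tool_rot': [-3.139, 0.001, 1.492], 'force': [-1.012, -0.247, -0.662], 'width': 51.265}
-65 128 [384.386369   165.72014535]
-25 110 [383.93125091 242.3116541 ]
25 110 [383.68987543 331.01085262]
0 110 [383.8068194  288.03699233]
70 79 [383.2699818 375.0792813]
bow_grip [([571.4, 214.8, 21.6], 0.62), ([584.2, 45.5, 101.8], 0.56)]
bow_sleeve [([516.6, 53.0, 87.6], 0.85), ([607.8, 189.0, 15.4], 0.85), ([517.4, 53.7, 114.1], 0.54)]
pin_shoulder [([516.6, 50.0, 87.7], 0.59)]
bow_knuckle [([656.9, 41.9, 76.6], 0.84), ([533.0, 247.2, 9.2], 0.79), ([517.7, 53.4, 113.5], 0.36)]
```

View pics/w7.png

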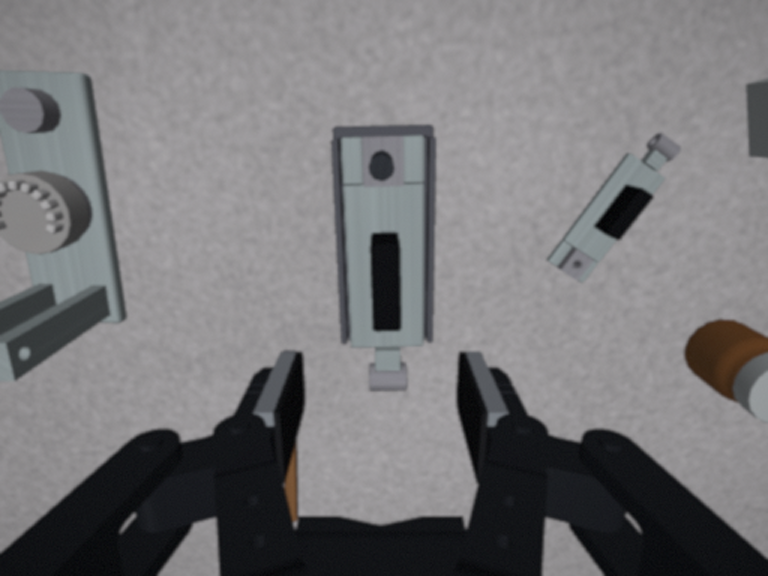

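The pin is home, its head at (381,166). The black rib spans (386,235)–(386,330) and the knuckle is at (388,376), so the bow is yawed slightly against the tool. I'll fit the rib numerically.

Run:
```python
from h import *
im=ctrl.get_image('wrist');g=cv2.cvtColor(im['frame'],cv2.COLOR_RGB2GRAY)
r=g[150:225,235:280];m=(r<55).astype(np.uint8)
n,l,s,c=cv2.connectedComponentsWithStats(m);k=1+np.argmax(s[1:,4]);print(s[k],c[k]+[235,150])
ys,xs=np.where(l==k);rows=[(y,xs[ys==y].mean()) for y in np.unique(ys)][4:-4]
P=np.array([ray(im,x+235,y+150,110)[:2] for y,x in rows]);f=np.polyfit(P[:,0],P[:,1],1);print('slope',f[0],'y at 581.5',np.polyval(f,581.5),'x range',ray(im,255,s[k][1]+150,110)[0],ray(im,255,s[k][1]+s[k][3]+149,110)[0])
st()
d=ctrl.regions_of('wrist','bow_knuckle')
for q in d[:3]:
    ys,xs=np.where(q['region']);print(q['confidence'],xs.mean(),ys.mean(),ray(im,xs.mean(),ys.mean(),86))
```

```text
[  12    4   19   64 1130] [256.50707965 185.25929204]
slope -0.0567916647779323 y at 581.5 47.37079142265047 x range 551.8066879411433 604.6827823741987
{'clock': 11.4, 'eef_pos': [581.032, 45.461, 204.958], 'tool_rot': [3.141, 0.0, 1.492], 'force': [-0.099, -0.576, 0.146], 'width': 51.277}
0.85 407.6418253447144 138.00196979645438 [553.45477285 176.46095524  86.        ]
0.59 36.42470597278807 143.25712967945267 [ 533.51038159 -135.02170394   86.        ]
0.56 256.0063266113088 166.56886780018453 [568.17264465  48.05234381  86.        ]
```

```bash
python3 -m creep '[{"hand":0.6,"travel":[0.19,0,0],"angular":[0,0,-1.2]},{"hand":0.6,"travel":[0.19,0,4],"angular":[0,0,-1.2]},{"hand":0.6,"travel":[0.19,0,8],"angular":[0,0,-1.2]},{"hand":0.6,"travel":[0.19,0,11],"angular":[0,0,-1.2]},{"hand":0.4,"travel":[0.19,0,12.1],"angular":[0,0,-1.2]},{"hand":0.3,"travel":[0.19,0,12.1],"angular":[0,0,-1.2]},{"hand":0.3,"travel":[0.19,0,12.1],"angular":[0,0,-1.2]},{"hand":0,"travel":[0.19,0,12.1],"angular":[0,0,-1.2]},{"hand":0,"travel":[0.19,0,12.1],"angular":[0,0,-1.2]},{"hand":0,"travel":[0.19,0,12.1],"angular":[0,0,-1.2]},{"hand":0,"travel":[0.19,0,12.1],"angular":[0,0,-1.2]},{"hand":0,"travel":[0.19,0,12.1],"angular":[0,0,-1.2]},{"hand":0,"travel":[0.19,0,12.1],"angular":[0,0,-1.2]}]'
python3 -c "
from h import *
im=ctrl.get_image('wrist');save(im,'w8.png',None,1.2);st()"
```

```text
clock: 12.75
eef_pos: [582.9, 47.4, 85.9]
tool_rot: [3.137, -0.0, 1.513]
force: [-0.9, -0.2, 7.7]
width: 14.8
{'clock': 12.8, 'eef_pos': [582.915, 47.452, 85.929], 'tool_rot': [3.137, -0.0, 1.513], 'force': [0.108, -0.624, 7.001], 'width': 14.978}
```

```bash
python3 -m creep '[{"hand":0,"travel":[0,0,-0.4],"angular":[0,0,0]},{"hand":0,"travel":[0,0,-1],"angular":[0,0,0]},{"hand":0,"travel":[0,0,-2],"angular":[0,0,0]},{"hand":0,"travel":[0,0,-3.5],"angular":[0,0,0]},{"hand":0,"travel":[0,0,-5.5],"angular":[0,0,0]},{"hand":0,"travel":[0,0,-7.5],"angular":[0,0,0]},{"hand":0,"travel":[0,0,-8],"angular":[0,0,0]},{"hand":0,"travel":[0,0,-8],"angular":[0,0,0]},{"hand":0,"travel":[0,0,-8],"angular":[0,0,0]}]'
python3 - <<'E'
from h import *
st()
im=ctrl.get_image('wrist');save(im,'w9.png',None,1.5)
im2=ctrl.get_image('scene');save(im2,'s9.png',(230,130,350,250),5)
for c in('wrist','scene','top'):
  if c=='top': ctrl.get_image(c)
  for t in('pin_shoulder','bow_sleeve','bow_grip','bow_knuckle','hinge_axis','frame'):
    print(c,t,[(np.round(d['at'],1).tolist(),round(d['confidence'],2)) for d in ctrl.spot_point(c,t)])
E
```

```text
clock: 13.7
eef_pos: [581.9, 47.3, 165.3]
tool_rot: [3.139, -0.0, 1.513]
force: [0.2, 0.8, -3.1]
width: 14.7
{'clock': 13.7, 'eef_pos': [581.869, 47.332, 165.269], 'tool_rot': [3.139, -0.0, 1.513], 'force': [0.221, 0.844, -3.057], 'width': 14.746}
wrist pin_shoulder [([512.4, 48.5, 169.0], 0.86)]
wrist bow_sleeve [([609.3, 189.7, 12.6], 0.93), ([515.3, 50.5, 168.4], 0.81)]
wrist bow_grip [([581.1, 44.9, 180.2], 0.86), ([571.4, 217.7, 20.6], 0.72), ([540.8, -187.7, -1.6], 0.27)]
wrist bow_knuckle [([529.2, 249.5, 7.6], 0.94), ([653.5, 39.7, 156.6], 0.61)]
wrist hinge_axis [([515.7, 48.7, 166.7], 0.33)]
wrist frame [([539.2, -188.3, -2.1], 0.65)]
scene pin_shoulder []
scene bow_sleeve [([514.5, 51.8, 165.2], 0.74), ([607.5, 188.7, 7.9], 0.66), ([750.7, -49.2, 0.8], 0.33)]
scene bow_grip [([572.9, 217.2, 23.2], 0.95), ([583.9, 51.2, 183.3], 0.73)]
scene bow_knuckle [([657.0, 38.8, 159.7], 0.98), ([527.7, 246.6, 5.9], 0.66)]
scene hinge_axis [([609.8, -196.3, 97.9], 0.57), ([583.7, 49.3, 180.9], 0.26)]
scene frame [([538.6, -182.6, -1.4], 0.69), ([516.0, 51.9, 170.5], 0.68), ([582.8, 46.9, 147.9], 0.49)]
top pin_shoulder []
top bow_sleeve [([607.7, 188.4, 15.3], 0.79)]
top bow_grip [([569.6, 219.1, 22.1], 0.82)]
top bow_knuckle [([528.6, 245.4, 7.6], 0.81)]
top hinge_axis [([753.2, -48.3, 4.8], 0.55)]
top frame [([540.6, -183.2, -3.5], 0.62)]
```

View pics/w9.png

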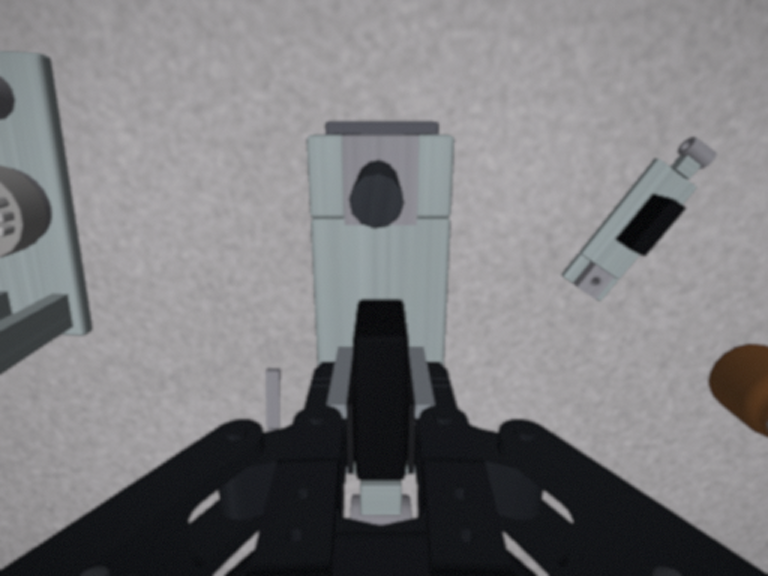

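The bow is lifted, pin seated, and level within about 0.01 rad. I'll carry it next to the frame and look at the posts.

```bash
python3 -m creep '[{"hand":0,"travel":[-2,0.5,-2],"angular":[0,0,0]},{"hand":0,"travel":[-5,1.5,-4],"angular":[0,0,0]},{"hand":0,"travel":[-8,2.5,-5],"angular":[0,0,0]},{"hand":0,"travel":[-11,3.5,-5],"angular":[0,0,0]},{"hand":0,"travel":[-13.5,3.8,-5],"angular":[0,0,0]},{"hand":0,"travel":[-14.8,3.8,-5],"angular":[0,0,0]},{"hand":0,"travel":[-14.8,3.8,-5],"angular":[0,0,0]},{"hand":0,"travel":[-14.8,3.8,-5],"angular":[0,0,0]},{"hand":0,"travel":[-14.8,3.8,-5],"angular":[0,0,0]},{"hand":0,"travel":[-14.8,3.8,-5],"angular":[0,0,0]}]'
python3 - <<'E'
from h import *
st()
im=ctrl.get_image('wrist');save(im,'w10.png',(60,80,310,280),3.2)
np.savez('w10.npz',**im)
a=-0.12
for c in('wrist','scene','top'):
  if c!='wrist': im=ctrl.get_image(c);np.savez(c+'10.npz',**im)
  for t in('hinge_axis','frame','bow_sleeve','bow_knuckle'):
    print(c,t,[(np.round(d['at'],1).tolist(),round(d['confidence'],2)) for d in ctrl.spot_point(c,t)][:3])
E
```

```text
clock: 15.75
eef_pos: [611.8, -100.5, 216.1]
tool_rot: [3.137, -0.001, 1.515]
force: [-0.2, -0.3, -2.5]
width: 15.3
{'clock': 15.75, 'eef_pos': [611.791, -100.455, 216.087], 'tool_rot': [3.137, -0.001, 1.515], 'force': [-0.152, -0.34, -2.495], 'width': 15.277}
wrist hinge_axis [([608.3, -191.1, 102.8], 0.81)]
wrist frame []
wrist bow_sleeve [([547.2, -97.2, 219.0], 0.57)]
wrist bow_knuckle [([681.4, -106.5, 209.5], 0.72)]
scene hinge_axis [([580.8, 45.9, -0.8], 0.69), ([609.3, -194.1, 97.2], 0.56)]
scene frame [([537.9, -182.2, -3.1], 0.95)]
scene bow_sleeve [([607.7, 186.5, 12.9], 0.87), ([544.9, -96.5, 216.2], 0.85), ([536.3, -181.5, 0.4], 0.5)]
scene bow_knuckle [([528.7, 241.2, 1.9], 0.59), ([685.1, -109.5, 209.6], 0.56)]
top hinge_axis []
top frame []
top bow_sleeve [([607.6, 187.5, 16.0], 0.77)]
top bow_knuckle []
```

View pics/w10.png

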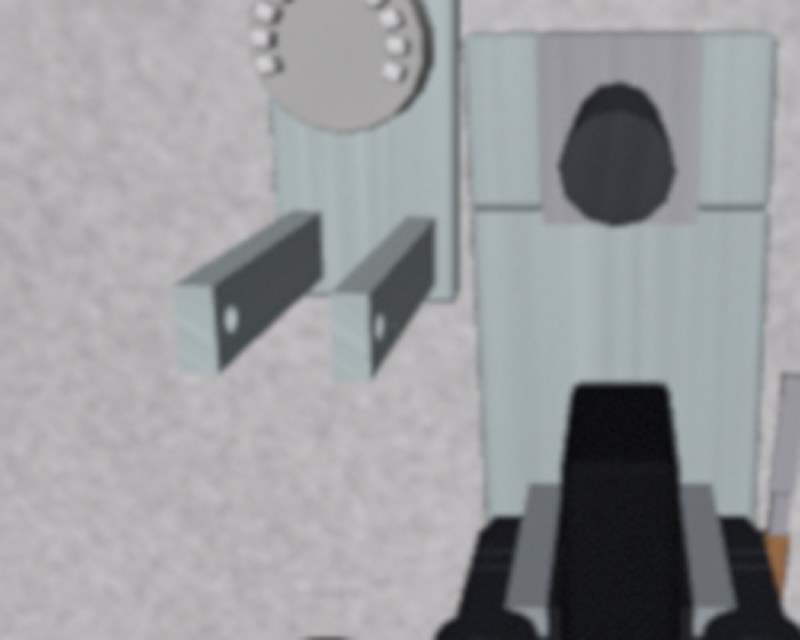

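The post tops are the bright quads: left (178–218, 284–372), right (333–372, 291–378). The sleeve block is at (540–701, 33–222) and the head top at (617,168). I'll back-project these.

Run:
```python
from h import *
from scipy.optimize import least_squares
im=dict(np.load('w10.npz'));
B=lambda u,v,z: ray(im,u/3.2+60-.5+.5/3.2,v/3.2+80-.5+.5/3.2,z)
g=cv2.cvtColor(im['frame'],cv2.COLOR_RGB2GRAY)
px=np.array([(178,284),(216,285),(218,372),(180,372),(333,292),(371,292),(373,378),(335,378)],float)
W=np.array([B(u,v,111)[:2] for u,v in px])
# model corners: image left=-y, up=-x
M=np.array([(-12,-25),(-12,-15),(12,-15),(12,-25),(-12,15),(-12,25),(12,25),(12,15)],float)
def res(p):
    c,s=np.cos(p[2]),np.sin(p[2]);return (M@np.array([[c,s],[-s,c]])+p[:2]-W).ravel()
r=least_squares(res,[607,-193,-.1]);print('hinge',r.x,np.round(r.fun.reshape(-1,2),1).tolist())
s=np.array([611.791,-100.455,216.087])
for n,u,v,z in(('blk rear L',543,222,s[2]+2.1),('blk rear R',697,222,s[2]+2.1),('blk front L',540,33,s[2]+2.1),('blk front R',701,33,s[2]+2.1),('plate L',475,207,s[2]-7.9),('plate R',768,207,s[2]-7.9),('head',617,168,s[2]+42.1)):
    print(n,np.round(B(u,v,z),1), 'rel tcp',np.round(R.from_euler('z',-(1.515-np.pi/2)).apply(B(u,v,z)-s),1))
```

```text
hinge [ 6.05388296e+02 -1.90137895e+02 -1.09431614e-01] [[-0.4, -0.7], [-0.1, -0.5], [0.2, 0.7], [-0.3, 0.8], [-0.3, -0.3], [0.2, -0.0], [0.6, -0.0], [0.1, 0.0]]
blk rear L [ 558.4 -108.8  218.2] rel tcp [-52.9 -11.4   2.1]
blk rear R [559.6 -87.  218.2] rel tcp [-52.9  10.5   2.1]
blk front L [ 532.8 -107.2  218.2] rel tcp [-78.5 -11.2   2.1]
blk front R [534.  -85.7 218.2] rel tcp [-78.5  10.4   2.1]
plate L [ 557.5 -119.8  208.2] rel tcp [-53.1 -22.4  -7.9]
plate R [560.  -75.6 208.2] rel tcp [-53.1  21.9  -7.9]
head [545.2 -97.5 258.2] rel tcp [-66.7  -0.7  42.1]
```

Run:
```python
from h import *
im=dict(np.load('w10.npz'))
h=np.array([605.39,-190.14,100]);Z=R.from_euler('z',-.1094)
for P in([0,-15,0],[0,25,0],[0,15,0],[-70,0,-88]):
    p=proj(im,h+Z.apply(P));print(P,(p-[60,80])*3.2)
go(536.5,-182.2,216,np.pi/2-.1094)
```

```text
[0, -15, 0] [232.02791473 315.65313524]
[0, 25, 0] [380.52655261 323.34034394]
[0, 15, 0] [343.47217136 321.4221798 ]
[-70, 0, -88] [360.61546366  38.30211663]
travel [-8.38, -7.04, -0.03] ang [0.25, -0.02, 2.94]
```

```bash
python3 -m creep '[{"hand":0,"travel":[-2,-1.5,0],"angular":[0.1,0,0.5]},{"hand":0,"travel":[-5,-4,0],"angular":[0.25,0,1.5]},{"hand":0,"travel":[-7.5,-6.3,0],"angular":[0.25,0,2.9]},{"hand":0,"travel":[-8.4,-6.98,0],"angular":[0.25,0,2.9]},{"hand":0,"travel":[-8.4,-6.98,0],"angular":[0.25,0,2.9]},{"hand":0,"travel":[-8.4,-6.98,0],"angular":[0.25,0,2.9]},{"hand":0,"travel":[-8.4,-6.98,3],"angular":[0.25,0,2.9]},{"hand":0,"travel":[-8.4,-6.98,6],"angular":[0.25,0,2.9]},{"hand":0,"travel":[-8.4,-6.98,7.6],"angular":[0.25,0,2.9]},{"hand":0,"travel":[-8.4,-6.98,7.6],"angular":[0.25,0,2.9]},{"hand":0,"travel":[-8.4,-6.98,7.6],"angular":[0.25,0,2.9]}]'
python3 - <<'E'
from h import *
st()
sc=ctrl.get_image('scene');save(sc,'s11.png',(170,160,250,250),6)
w=ctrl.get_image('wrist')
A=cv2.resize(np.ascontiguousarray(sc['frame'][170:240,180:240]),None,fx=6.5,fy=6.5,interpolation=cv2.INTER_CUBIC)
Wd=cv2.resize(w['frame'],(400,300))
np.savez('scene11.npz',**sc)
C=np.zeros((455,800,3),np.uint8);C[:455,:390]=A[:455];C[:300,400:]=Wd;cv2.imwrite('pics/c11.png',C[:,:,::-1])
s=np.array(ctrl.read_state()['eef_pos']);Z=R.from_euler('z',ctrl.read_state()['tool_rot'][2]-np.pi/2)
for n,P in(('kn',s+Z.apply([69.3,-.4,-6.9])),('hinge',[606,-190.3,100])):print(n,P,(proj(sc,P)-[180,170])*6.5)
for t in('hinge_axis','bow_knuckle','bow_sleeve'):
    for c in('scene','wrist'): print(c,t,[(np.round(d['at'],1).tolist(),round(d['confidence'],2)) for d in ctrl.spot_point(c,t)][:3])
E
```

```text
clock: 17.6
eef_pos: [538.8, -181.1, 139.9]
tool_rot: [3.141, -0.001, 1.464]
force: [-0.6, 0.3, -2.5]
width: 14.9
{'clock': 17.6, 'eef_pos': [538.796, -181.05, 139.911], 'tool_rot': [3.141, -0.001, 1.464], 'force': [-0.61, 0.347, -2.457], 'width': 14.925}
kn [ 607.89418241 -189.76604246  133.97529974] [109.82370721 227.27421188]
hinge [606, -190.3, 100] [122.51685873 270.96308895]
scene hinge_axis [([607.0, -194.2, 99.6], 0.72)]
wrist hinge_axis []
scene bow_knuckle [([613.2, -193.0, 133.0], 0.64)]
wrist bow_knuckle [([610.0, -192.9, 135.9], 0.63)]
scene bow_sleeve [([607.0, 185.0, 9.8], 0.91), ([472.5, -174.1, 142.1], 0.84), ([539.5, -182.9, -4.1], 0.34)]
wrist bow_sleeve [([475.3, -173.7, 143.3], 0.73)]
```

View pics/c11.png

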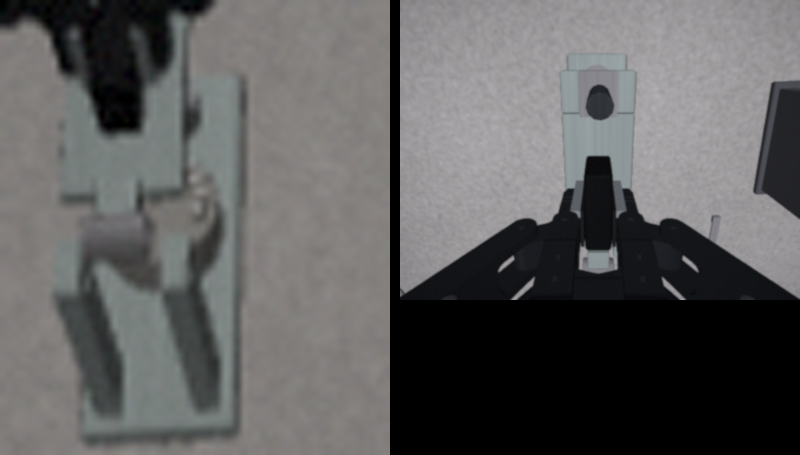

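Scene crop: the knuckle barrel sits at about (116,238) above and between the post tops at (72,265) and (177,262). I'll refine the relative offset numerically by fitting outlines in the scene picture, which cancels the camera bias.

```bash
cat > fit.py <<'E'
from h import *
from scipy.ndimage import map_coordinates
def box(c,Z,xs,ys,zs): return [c+Z.apply([a,b,d]) for a in xs for b in ys for d in zs]
def hull(im,P): return cv2.convexHull(np.array([proj(im,p) for p in P],np.float32))[:,0]
def samp(h):
    o=[];nn=[]
    for a,b in zip(h,np.roll(h,-1,0)):
        L=np.linalg.norm(b-a);k=max(2,int(L*4));t=(np.arange(k)+.5)/k
        if L<1e-3: continue
        n=np.array([b[1]-a[1],a[0]-b[0]])/L;o.append(a+t[:,None]*(b-a));nn.append(np.repeat(n[None],k,0))
    return np.vstack(o),np.vstack(nn)
def fit(im,hs):
    f=cv2.cvtColor(im['frame'],cv2.COLOR_RGB2LAB).astype(float)
    o,n=map(np.vstack,zip(*[samp(h) for h in hs]))
    best=[]
    for dx in np.arange(-4,4.01,.2):
        for dy in np.arange(-4,4.01,.2):
            v=0
            for ch in range(3):
                a=o+[dx,dy]+.7*n;b=o+[dx,dy]-.7*n
                v=v+(map_coordinates(f[:,:,ch],[a[:,1],a[:,0]],order=1)-map_coordinates(f[:,:,ch],[b[:,1],b[:,0]],order=1))**2
            best.append((np.sqrt(v).mean(),round(dx,1),round(dy,1)))
    return sorted(best)[::-1][:4]
def run(im,tcp,yaw,h=np.array([605.8,-190.8,100]),hy=-.1094):
    Zb=R.from_euler('z',yaw-np.pi/2);Zh=R.from_euler('z',hy)
    kc=tcp+Zb.apply([69.3,-.4,-6.9]);print('kn-h',np.round(Zh.inv().apply(kc-h),2))
    cyl=[kc+Zb.apply([9*np.cos(t),y,9*np.sin(t)]) for y in(-12,12) for t in np.linspace(0,2*np.pi,40)]
    print('knuckle',fit(im,[hull(im,cyl)]))
    print('post tops',fit(im,[hull(im,box(h,Zh,(-12,12),(a,a+10),(11,))) for a in(-25,15)]))
    print('posts full',fit(im,[hull(im,box(h,Zh,(-12,12),(a,a+10),(11,-88))) for a in(-25,15)]))
    p=proj(im,kc);J=np.array([proj(im,kc+Zh.apply(e))-p for e in np.eye(3)*1.0]);print('px per mm xyz',np.round(J,2).tolist())
E
python3 - <<'E'
from fit import *
im=dict(np.load('scene11.npz'));run(im,np.array([538.8,-181.1,139.9]),1.464)
im=dict(np.load('w10.npz'));Zh=R.from_euler('z',-.1094);h=np.array([605.8,-190.8,100])
print('wrist tops',fit(im,[hull(im,box(h,Zh,(-12,12),(a,a+10),(11,))) for a in(-25,15)]))
p=proj(im,h);print([np.round(proj(im,h+Zh.apply(e))-p,2).tolist() for e in np.eye(3)])
st()
E
```

```text
kn-h [ 1.64  2.11 33.  ]
knuckle [(np.float64(20.932163908335035), np.float64(0.0), np.float64(1.2)), (np.float64(20.90890021180524), np.float64(0.2), np.float64(1.2)), (np.float64(20.837159617676818), np.float64(0.2), np.float64(1.4)), (np.float64(20.741972070729272), np.float64(0.0), np.float64(1.4))]
post tops [(np.float64(27.669708432012207), np.float64(0.2), np.float64(0.8)), (np.float64(27.64681732076479), np.float64(0.2), np.float64(1.0)), (np.float64(27.472215671188213), np.float64(0.0), np.float64(1.0)), (np.float64(27.46050047168536), np.float64(0.2), np.float64(1.2))]
posts full [(np.float64(40.13445791885752), np.float64(0.2), np.float64(0.8)), (np.float64(40.049672240557925), np.float64(0.2), np.float64(1.0)), (np.float64(39.987637996732374), np.float64(0.2), np.float64(0.6)), (np.float64(39.5908167472611), np.float64(0.2), np.float64(1.2))]
px per mm xyz [[-0.02, 0.35], [0.42, -0.02], [-0.07, -0.22]]
wrist tops [(np.float64(21.223141953128383), np.float64(0.2), np.float64(-0.2)), (np.float64(21.198810196153158), np.float64(0.0), np.float64(-0.2)), (np.float64(21.195924729015065), np.float64(0.2), np.float64(0.0)), (np.float64(21.155783868619086), np.float64(0.0), np.float64(-0.4))]
[[0.06, 1.1], [1.16, 0.06], [-0.37, 0.35]]
{'clock': 18.0, 'eef_pos': [537.757, -182.439, 140.28], 'tool_rot': [3.14, -0.0, 1.462], 'force': [0.315, 0.933, -2.932], 'width': 14.962}
```

Both outlines fit well, and the relative error is about 1 mm. Lowering between the posts.

```bash
python3 -c "
from h import *
go(536.3,-182.8,107.2,np.pi/2-.1094)"
```

```text
travel [-0.05, -0.14, 3.31] ang [0.06, -0.02, 0.03]
```

```bash
python3 -m creep '[{"hand":0,"travel":[-0.05,-0.14,0],"angular":[0,0,0]},{"hand":0,"travel":[-0.05,-0.14,0.5],"angular":[0,0,0]},{"hand":0,"travel":[-0.05,-0.14,1],"angular":[0,0,0]},{"hand":0,"travel":[-0.05,-0.14,1.5],"angular":[0,0,0]},{"hand":0,"travel":[-0.05,-0.14,2],"angular":[0,0,0]},{"hand":0,"travel":[-0.05,-0.14,2.5],"angular":[0,0,0]},{"hand":0,"travel":[-0.05,-0.14,3],"angular":[0,0,0]},{"hand":0,"travel":[-0.05,-0.14,3.3],"angular":[0,0,0]},{"hand":0,"travel":[-0.05,-0.14,3.3],"angular":[0,0,0]},{"hand":0,"travel":[-0.05,-0.14,3.3],"angular":[0,0,0]},{"hand":0,"travel":[-0.05,-0.14,3.3],"angular":[0,0,0]},{"hand":0,"travel":[-0.05,-0.14,3.3],"angular":[0,0,0]}]'
python3 - <<'E'
from fit import *
st();s=ctrl.read_state();im=ctrl.get_image('scene')
run(im,np.array(s['eef_pos']),s['tool_rot'][2],np.array([605.7,-190.9,100]))
C=cv2.resize(np.ascontiguousarray(im['frame'][165:240,180:245]),None,fx=8,fy=8,interpolation=cv2.INTER_CUBIC)
cv2.imwrite('pics/f.png',C[:,:,::-1])
E
```

```text
clock: 19.2
eef_pos: [536.5, -182.9, 107.5]
tool_rot: [3.14, -0.0, 1.462]
force: [-0.3, 1.0, -2.4]
width: 15.0
{'clock': 19.2, 'eef_pos': [536.53, -182.867, 107.54], 'tool_rot': [3.14, -0.0, 1.462], 'force': [-0.263, 0.962, -2.362], 'width': 14.954}
kn-h [-0.33  0.07  0.64]
knuckle [(np.float64(24.371881522066115), np.float64(0.4), np.float64(0.6)), (np.float64(24.323608233206794), np.float64(0.4), np.float64(0.8)), (np.float64(24.234310047853636), np.float64(0.6), np.float64(0.8)), (np.float64(24.211353898736665), np.float64(0.6), np.float64(0.6))]
post tops [(np.float64(27.842690126916693), np.float64(0.2), np.float64(1.0)), (np.float64(27.800958092932014), np.float64(0.2), np.float64(1.2)), (np.float64(27.7732402437911), np.float64(0.2), np.float64(0.8)), (np.float64(27.589838033160827), np.float64(0.2), np.float64(0.6))]
posts full [(np.float64(38.71083793067146), np.float64(0.2), np.float64(0.8)), (np.float64(38.690430078457084), np.float64(0.2), np.float64(0.6)), (np.float64(38.552675753760944), np.float64(0.2), np.float64(1.0)), (np.float64(38.396842060713055), np.float64(0.2), np.float64(0.4))]
px per mm xyz [[-0.02, 0.35], [0.41, -0.02], [-0.06, -0.21]]
```

View pics/f.png

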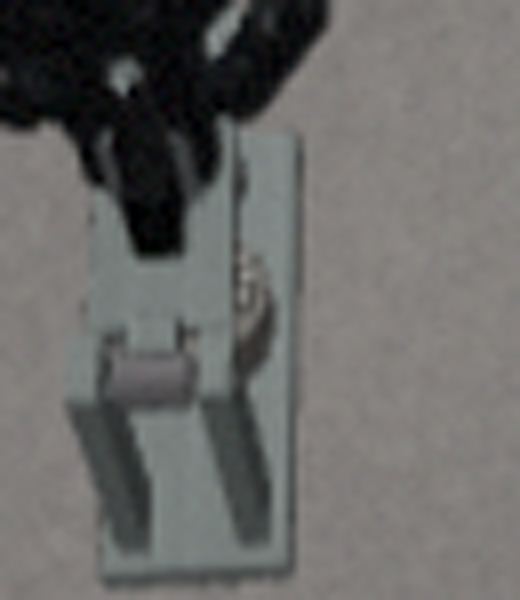

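The knuckle at (150,378) sits between the posts at (85,370) and (220,365), with a gap on each side. The wrist force is just the bow's weight. One small trim, then settle and hand in.

```bash
python3 -m creep '[{"hand":0,"travel":[0,0.02,0.05],"angular":[0,0,0]},{"hand":0,"travel":[0,0.02,0.05],"angular":[0,0,0]},{"hand":0,"travel":[0,0.02,0.05],"angular":[0,0,0]},{"hand":0,"travel":[0,0.02,0.05],"angular":[0,0,0]},{"hand":0,"travel":[0,0.02,0.05],"angular":[0,0,0]},{"hand":0,"travel":[0,0.02,0.05],"angular":[0,0,0]},{"hand":0,"travel":[0,0.02,0.05],"angular":[0,0,0]},{"hand":0,"travel":[0,0.02,0.05],"angular":[0,0,0]}]'
python3 - <<'E'
from fit import *
s=ctrl.read_state();im=ctrl.get_image('scene')
run(im,np.array(s['eef_pos']),s['tool_rot'][2],np.array([605.7,-190.9,100]))
for t in('bow_knuckle','hinge_axis','bow_sleeve'):print(t,[(np.round(d['at'],1).tolist(),round(d['confidence'],2)) for d in ctrl.spot_point('scene',t)][:3])
ctrl.get_image('wrist')
for t in('pin_shoulder','bow_sleeve'):print('w',t,[(np.round(d['at'],1).tolist(),round(d['confidence'],2)) for d in ctrl.spot_point('wrist',t)][:3])
st()
E
```

```text
clock: 20.05
eef_pos: [536.7, -182.9, 107.0]
tool_rot: [3.14, -0.0, 1.462]
force: [-0.4, 0.5, -1.9]
width: 14.5
kn-h [-0.17  0.06  0.14]
knuckle [(np.float64(23.907716260450798), np.float64(0.4), np.float64(0.6)), (np.float64(23.803998609116686), np.float64(0.4), np.float64(0.8)), (np.float64(23.775001414005505), np.float64(0.2), np.float64(0.6)), (np.float64(23.47032116597786), np.float64(0.4), np.float64(1.0))]
post tops [(np.float64(28.223054678155417), np.float64(0.2), np.float64(0.8)), (np.float64(28.167789555998038), np.float64(0.2), np.float64(0.6)), (np.float64(27.956906300521513), np.float64(0.2), np.float64(1.0)), (np.float64(27.583713762695428), np.float64(0.2), np.float64(1.2))]
posts full [(np.float64(38.67114790757398), np.float64(0.2), np.float64(0.6)), (np.float64(38.65091395049714), np.float64(0.2), np.float64(0.8)), (np.float64(38.39354222769961), np.float64(0.2), np.float64(1.0)), (np.float64(38.34217110038459), np.float64(0.2), np.float64(0.4))]
px per mm xyz [[-0.02, 0.35], [0.41, -0.02], [-0.06, -0.21]]
bow_knuckle [([610.3, -194.9, 99.4], 0.88), ([530.0, 244.7, 4.2], 0.86)]
hinge_axis [([608.2, -194.3, 101.3], 0.87)]
bow_sleeve [([609.1, 188.0, 13.6], 0.88), ([474.0, -173.7, 111.5], 0.71)]
w pin_shoulder [([471.0, -174.8, 108.2], 0.59)]
w bow_sleeve [([472.7, -175.7, 110.7], 0.97), ([534.7, -184.9, 121.8], 0.31)]
{'clock': 20.4, 'eef_pos': [536.716, -182.857, 107.023], 'tool_rot': [3.14, -0.0, 1.462], 'force': [-0.121, -0.308, -2.109], 'width': 14.781}
```

All checks agree within about 1 mm, so I'm handing it in.

```bash
python3 -c "
from h import *
print(ctrl.finish_job());st()"
```

```text
the job is handed in; nothing more can be done
None
the job is handed in; nothing more can be done
```

I took the pin from the rack and pushed it into the bow's sleeve until its shoulder seated at 12 N. I then lifted the bow by its rib and lowered it between the posts. I handed it in after about 20 s, still holding the bow; no verdict is given.

- **Alignment:** from the tool position, the knuckle was within 0.2 mm of the estimated hinge centre in x, y and z. Outline fits of knuckle and posts in the scene picture agreed to about 0.5 mm. The bow's yaw matched the posts to about 0.01 rad.
- **Disagreement:** the trained detectors put the knuckle about 2 mm from the hinge fore-aft and in height, within their noise. My hinge x readings from the wrist camera ranged from 605.4 to 606.5 mm. The outline fits swung about 1 mm either way fore-aft between heights. I'd trust the fore-aft position to about 1 mm.
- **Contact:** the wrist force stayed at about the bow's weight (−2 N), so I saw no sign of it leaning on the frame.
- **Pin:** the wrist camera still showed the pin in the sleeve after lifting. At the end the detectors put shoulder and sleeve mouth about 3 mm apart, within their noise but close to the 4 mm limit.
- **Bystanders:** I did not re-measure these at the end. No move went near them.

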